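# Bring the height gauge's stylus down onto a reference disc

## Robot

A 6-joint arm with a two-finger parallel gripper is mounted at the origin on a cart in front of the work surface, level with it; the furniture and walls round the work are solid. World frame = base frame: x ahead of the robot, y to its left, z up, the work surface at z = 0. Lengths are in m, angles in rad, forces in N, time in s.
With the tool pointing down it reaches from about 0.35 to 0.975 m from the base axis. Payload 17.4 kg.
Tool frame: the origin (TCP) lies at the centre of the arm's flange, where the gripper is bolted on; the fingertips stand 173 mm ahead of it and the grasp point (between the pads) lies 155 mm ahead of it; z points along the fingers, y is the line along which they close (so a half turn about z gives the same grasp; the last joint's range is limited). The gripper opens to 85 mm and grips with 20 to 120 N. Pads are 22 mm wide; open, the fingers measure 114 mm over their backs; the gripper's body (76 mm by 85 mm) begins 54 mm behind the grasp point. The pads swing forward as they close: fully open they stand 13 mm farther back than shut.
Start: joints at [-0.038, 0.116, 1.442, -0, 1.584, -0.038], TCP at [0.675, -0, 0.405] pointing down, gripper open.
Joint ranges: [-2.83, 2.83], [-0.83, 2.19], [0.07, 2.5], [-1.14, 4.28], [0.01, 3], [-2.97, 2.97]. Speed limits (rad/s): [1.89, 1.89, 2.22, 3.14, 3.14, 3.14].

## Interface

Orientations are given as a rotation vector (axis times angle).
In Python, from cell import monitor, imaging, order gives the robot as it stands.
- The arm moves only by the tool send_rows, never from a script. Its argument "increments" is a list of rows, each a list of 6 numbers: the shift along the tool's x, y, z as a fraction of full scale, then the turn, a rotation vector about the tool's x, y, z as a fraction of full scale. A call has 1 to 5 rows; each row shifts and turns the commanded pose from where the row before left it, along the tool's axes as they then stand; what a row does not reach is not made up. Full scale, the value 1, is 250 mm for a shift and pi/2 rad for a turn. A row lasts 1/12 s, in which the tool goes at most 41.7 mm and 7.16 degrees, less where a joint would pass 70% of its speed; a pose out of reach is approached as far as the arm can. A call with a number of a shift or a turn outside -1 to 1 is refused whole. A call with a gripper value outside its range is refused whole. "gripper" is the gripper command: -1 is shut, 1 is fully open, values between are in proportion, set as the call begins (left out, the last holds). The fingers move at their own pace and stop on an object; "squeeze" is the grip in N (left out, the last holds). Time passes only in rows, so rows that do not move let the fingers close. It gives the time, the measured TCP pose, the force, the opening and the grip force at its end, in the units of the state.
- monitor.sense(): the state, without advancing time (a new reading comes with each control period).
- imaging.camera(name): name is "scene" or "side" or "wrist"; returns a dict with "frame" (480x640x3 uint8, red, green, blue), "fx", "fy", "cx", "cy" (pixels), "rvec" (rotation vector, rad) and "tvec" (3), from world to camera coordinates, as OpenCV has them; the wrist camera has in their place "mount" (4x4, takes a point from camera to tool coordinates, whose origin is the TCP and whose axes are the flange's). Camera axes: x right, y down, z forward; pixel columns grow to the right and rows downward; lengths in m; the calibration is good to about 2 mm. A picture is of the moment at which its call begins: read the wrist's pose just before it. There is no depth.
- order.job_done(): hands the job in; it is judged then, once.
The state is a dict: "clock": time; "qpos": joint angles; "qvel": joint speeds; "joint_efforts": joint torques, N m; "ee_pos": TCP position; "orientation": TCP orientation; "contact_force": force on the tool from outside, world axes, zero at the start; "torque": the same for the moment, N m; "finger_gap": opening from 0.0 (shut) to 1.0 (fully open); "gripper_force": force on a finger pad.
Only numpy, scipy, OpenCV 4.12 (cv2) and the standard library are available. Lean on these libraries where they do the work, as an engineer would, in place of code of your own. Each camera call takes 0.05 s, during which the arm holds its last target. There are 200 camera calls.

## Task

The plain solid steel disc is to be checked for thickness under the right-hand height gauge, the one with the white column. With the fingertips slide the disc along the plate until it lies under that gauge's stylus, the stylus well inside its rim, then press gently down on the gauge's measuring arm until the stylus rests on the top of the disc, and withdraw. Pick nothing up, neither the disc nor the arm, and leave the setting ring, the flange and the cylinder square where they stand.

Things in the scene. Friction and masses are not known exactly. Their poses are not given: they have to be found in the camera images.
- height_gauge_white: Right-hand height gauge, with a white column (the left-hand one is black); heavy, it does not move. Dark foot 174 x 346 mm, 40 mm high. Origin on the plate beneath it; x points away from the robot, y left, z up. The foot's front edge lies at x = -51 mm; column (0.9 m high) and carriage at x > -20 mm, y 33 to 137 mm; black console with keypad at x > -56 mm, y -120 to 0 mm.
- height_gauge_white_carriage (a joint): Height of the gauge's carriage with its measuring arm, in m: it grows upward, and the stylus tip stands at 0.111 m + this value above the plate. It starts between -0.06 and -0.02 (stylus tip 51 to 91 mm above the plate); with the stylus resting on the disc it reads about -0.097. It slides against about 4 N of friction, has no spring, stays where it is left, and its lower stop is at -0.108.
- stylus_tip (a point): Lowest point of the stylus, an upright rod 4 mm thick that ends in a ball 6 mm in diameter; it hangs 47 mm down from the clamp at the front end of the measuring arm, 61 mm in front of the gauge's foot. Axes as the gauge's.
- press_spot (a point): The spot on the measuring arm to press on: the middle of the flat top of the block-shaped clamp at the arm's front end (22 mm along the gauge's x axis, 18 mm across, 24 mm high), above the stylus, 71 mm above the stylus tip. Behind the clamp the arm is a level bar 10 mm wide and 10 mm thick that runs back to the carriage, 90 mm behind this spot. Rises and sinks with the carriage.
- disc: The plain solid steel disc (hardness reference block), loose, 64 mm in diameter and 14 mm high, about 0.25 kg, flat top without any hole. Origin at the centre of its underside, z up. It starts flat on the plate about 12 to 18 cm from the stylus on the robot side, in one of three places in a row (the ring and the flange have the other two).
- disc_center (a point): Centre of the disc, 7 mm above its underside. Axes as the disc's.
- ring_center (a point): Centre of the setting ring, a knurled steel ring 62 mm in diameter and 20 mm high with a 30 mm bore; loose, to be left alone.
- flange_center (a point): Centre of the turned flange: a plate 64 mm in diameter and 9 mm thick with six small holes and a hub 32 mm in diameter that brings it to 26 mm; loose, to be left alone. This point lies 13 mm above the plate.
- square_center (a point): Centre of the cylinder square, an upright steel cylinder with a black cap, 38 mm in diameter and 80 mm high; loose, to be left alone. This point lies 40 mm above the plate.

How it is judged:
On the way, in this order (a step that is already met when the one before it is completed fails the run):
1. the disc lies flat and still under the raised stylus, its centre within 22 mm of it in plan (horizontal distance between stylus_tip and disc_center below 0.022 m and angle between disc's own z axis and vertical below 0.05 rad and linear speed of disc below 0.01 m/s and z of stylus_tip in the frame of disc_center above 0.02 m), for 0.2 s.
2. the stylus has been pressed down onto the top of the disc (horizontal distance between stylus_tip and disc_center below 0.022 m and z of stylus_tip in the frame of disc_center below 0.0088 m and contact force between height_gauge_white and disc above 0.3 N), for 0.2 s.
At the end, for the whole second after the job is handed in: The disc lies flat and at rest on the plate with its centre within 22 mm (in plan) of the stylus, and the stylus rests on its top face: tip at most 1.8 mm above its nominal top, and touching (horizontal distance between stylus_tip and disc_center below 0.022 m and angle between disc's own z axis and vertical below 0.05 rad and linear speed of disc below 0.01 m/s and z of stylus_tip in the frame of disc_center below 0.0088 m and contact force between height_gauge_white and disc above 0.1 N and height (world z) of disc below 0.004 m).
It fails at once if the disc is lifted or tipped (height (world z) of disc above 0.006 m or angle between disc's own z axis and vertical above 0.15 rad).
It fails at once if the measuring arm is lifted above all its starting heights (value of joint height_gauge_white_carriage above -0.012 m).
It fails at once if the stylus is driven onto the disc with more than 40 N (contact force between height_gauge_white and disc above 40 N).
It fails at once if the setting ring, the flange or the cylinder square is moved by more than 8 mm (distance of any of ring_center, flange_center, square_center from where it was at the start of the episode above 0.008 m).
It also fails if it takes over 48 s, if anything falls off the work surface, if the arm or the gripper's body presses on something with over 40 N, if the wrist force passes 120 N, or if a joint passes its speed limit or range.

## Working session

There is one attempt and no reset: what is moved stays moved. The work goes in short steps, Python scripts to look and compute and a tool call to move; the robot and the scene stay as the last step left them, time stands still between calls to the robot, and variables do not carry over. Pictures are saved under pics/ and viewed, at most 10 in all, crops included, and the job is handed in when it is done.

Besides the shell and the picture viewer there is one more tool, called as name(argument=value, ...), one argument or row to a line, values as JSON. send_rows: Moves the arm, as the interface text tells. Shift numbers are shares of 250 mm and turn numbers shares of pi/2 rad, none past 1 either way. Its arguments: {"type":"object","properties":{"increments":{"type":"array"},"gripper":{"type":"number"},"squeeze":{"type":"number"}},"required":["increments"]}

```bash
mkdir -p pics
cat > h.py <<'E'
import cv2,numpy as np
from cell import monitor,imaging,order
def grab(name,fn=None):
    s=monitor.sense(); c=imaging.camera(name)
    if fn: cv2.imwrite('pics/'+fn,c['frame'][:,:,::-1])
    K=np.array([[c['fx'],0,c['cx']],[0,c['fy'],c['cy']],[0,0,1.]])
    if 'mount' in c:
        T=np.eye(4);T[:3,:3]=cv2.Rodrigues(np.array(s['orientation'],float))[0];T[:3,3]=s['ee_pos']
        W=np.linalg.inv(T@np.array(c['mount']))
    else:
        W=np.eye(4);W[:3,:3]=cv2.Rodrigues(np.array(c['rvec'],float))[0];W[:3,3]=np.ravel(c['tvec'])
    np.savez('pics/'+name+'.npz',K=K,W=W); return c['frame'],K,W
def load(name):
    d=np.load('pics/'+name+'.npz');return d['K'],d['W']
def onz(K,W,uv,z):
    R,t=W[:3,:3],W[:3,3];o=-R.T@t;d=R.T@np.linalg.inv(K)@np.array([*uv,1.]);return o+d*(z-o[2])/d[2]
def tri(A,uva,B,uvb):
    X=cv2.triangulatePoints(A[0]@A[1][:3],B[0]@B[1][:3],np.array(uva,float).reshape(2,1),np.array(uvb,float).reshape(2,1));return (X[:3]/X[3]).ravel()
def proj(K,W,p):
    q=K@(W[:3,:3]@np.array(p)+W[:3,3]);return q[:2]/q[2]
E
python3 - <<'E'
from h import *
for n in('scene','side','wrist'): grab(n,n+'0.png')
print(monitor.sense())
E
```

```text
{'clock': 0.15, 'qpos': array([-3.78391564e-02,  1.16396825e-01,  1.44207019e+00,  2.63550522e-05,
        1.58399434e+00, -3.78299079e-02]), 'qvel': array([-0.00011063, -0.00163765, -0.00253152, -0.0007512 , -0.00145241,
        0.00116751]), 'joint_efforts': array([ 7.81324125e-04, -7.32512355e+01, -6.32847619e+01, -3.31336332e-05,
        5.00968890e-03,  2.64853352e-04]), 'ee_pos': array([ 6.75024221e-01, -3.32112332e-05,  4.04143366e-01]), 'orientation': array([-2.22098814e+00, -2.22096834e+00,  8.97152865e-04]), 'contact_force': array([-0.27535411, -0.56395688, -0.09132469]), 'torque': array([0.04156097, 0.0146039 , 0.03417477]), 'gripper_force': 0.0, 'finger_gap': 0.9977261746019607}
```

View pics/scene0.png

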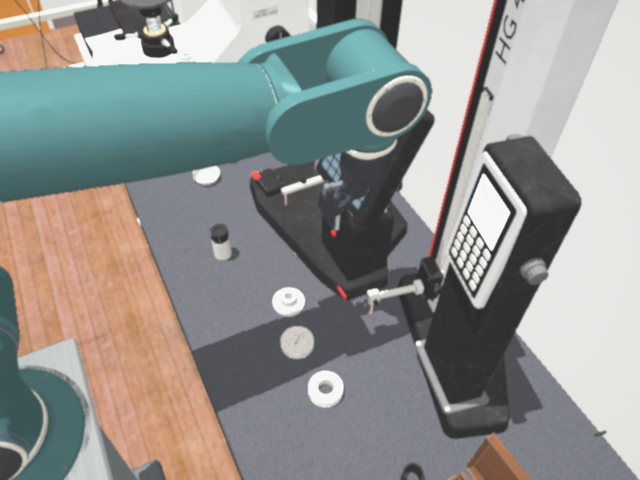

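View pics/side0.png

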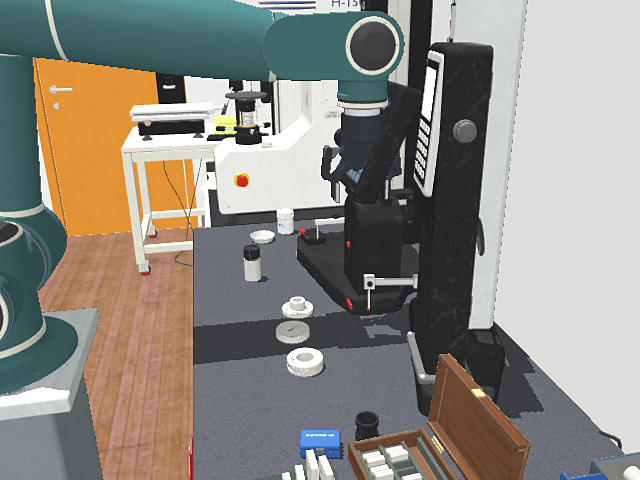

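View pics/wrist0.png

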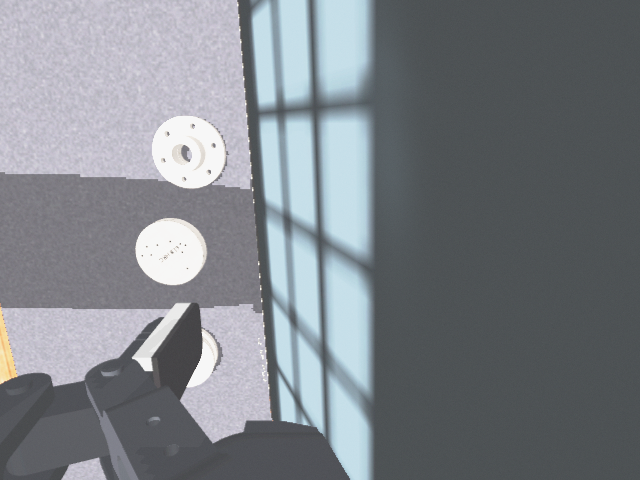

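The scene view shows the disc in the middle at (297,342), the flange at (288,301), the ring at (325,388), the clamp at (372,297) and the stylus tip at about (371,312). In the side view the disc is at (293,331) and the stylus tip at about (369,308). The wrist view shows the disc at (171,251), with a dark gauge body close on the right.

Run:
```python
from h import *
S,D,Wr=load('scene'),load('side'),load('wrist')
for n,a,b in [('disc',(297,341),(293,330)),('flange',(288,301),(298,308)),('ring',(325,388),(305,361)),('sq',(221,243),(252,262)),('clamp',(374,296),(370,282)),('tip',(371,312),(369,308)),('redtipL',(343,293),(349,303))]:
    print(n,tri(S,a,D,b).round(4))
print(onz(*Wr,(171,248),.014),onz(*Wr,(189,152),.009))
o=lambda P:-P[1][:3,:3].T@P[1][:3,3]
print(o(S),o(D),o(Wr),Wr[1][:3,:3].T.round(2))
a=cv2.imread('pics/scene0.png')[250:350,320:450];b=cv2.imread('pics/side0.png')[250:350,320:450]
cv2.imwrite('pics/c1.png',cv2.resize(np.vstack([a,b]),None,fx=3,fy=3,interpolation=cv2.INTER_CUBIC)[:600])
```

```text
disc [ 0.5326 -0.0481  0.0101]
flange [0.5573 0.0464 0.0053]
ring [ 0.5364 -0.1581  0.0103]
sq [0.4812 0.2187 0.0437]
clamp [ 0.6743 -0.079   0.1099]
tip [ 0.6737 -0.0779  0.0558]
redtipL [ 6.556e-01 -2.000e-04  2.960e-02]
[ 0.53581172 -0.04134189  0.014     ] [0.55906527 0.04686609 0.009     ]
[ 0.30899538 -0.5593262   0.96162631] [ 0.39818954 -1.01277081  0.56874998] [0.67610129 0.06992379 0.37284763] [[ 1.    0.   -0.  ]
 [ 0.   -0.96 -0.27]
 [-0.    0.27 -0.96]]
```

View pics/c1.png

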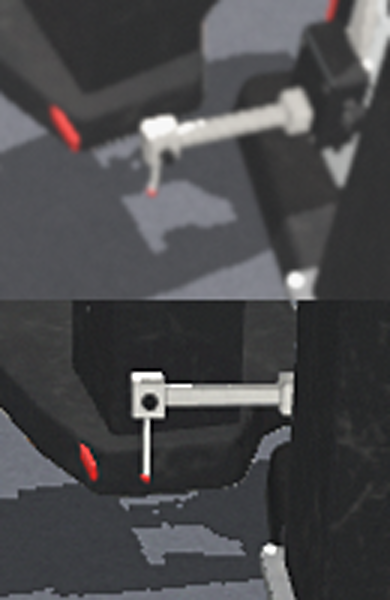

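The tip sits at about (0.674, -0.079) and the disc is at about (0.535, -0.045). I'll back off from the gauges, part-close the fingers and turn the tool so the fingers straddle the push direction.

send_rows(
  increments=[
    [-0.03,-0.16,0,0,0,0],
    [-0.03,-0.16,0,0,0,0],
    [-0.03,-0.16,0,0,0,0],
    [-0.03,-0.16,0,0,0,0],
    [-0.03,-0.16,0,0,0,0],
  ],
  gripper=-0.3,
)

```text
clock: 0.57
ee_pos: [0.4732, -0.0376, 0.404]
orientation: [-2.221, -2.221, 0.001]
contact_force: [-0.2, -0.2, 1.2]
finger_gap: 0.353
gripper_force: 0.0
```

send_rows(
  increments=[
    [0,0,0,0,0,-0.079],
    [0,0,0,0,0,-0.079],
    [0,0,0,0,0,-0.079],
    [0,0,0,0,0,-0.079],
    [0,0,0,0,0,-0.079],
  ],
)

```text
clock: 0.98
ee_pos: [0.4748, -0.0375, 0.4047]
orientation: [1.429, 2.798, 0.0]
contact_force: [-0.0, -0.8, 0.5]
finger_gap: 0.351
gripper_force: 0.0
```

send_rows(
  increments=[
    [0,0,0,0,0,-0.079],
    [0,0,0,0,0,-0.079],
    [0,0,0,0,0,-0.079],
    [0,0,0,0,0,-0.079],
    [0,0,0,0,0,-0.079],
  ],
)

```text
clock: 1.4
ee_pos: [0.4749, -0.0375, 0.4045]
orientation: [-0.506, -3.1, 0.0]
contact_force: [0.1, -0.6, -0.0]
finger_gap: 0.347
gripper_force: 0.0
```

send_rows(
  increments=[
    [0,0,0,0,0,-0.079],
    [0,0,0,0,0,-0.079],
    [0,0,0,0,0,-0.052],
    [0,0,0,0,0,0],
    [0,0,0,0,0,0],
  ],
)

```text
clock: 1.82
ee_pos: [0.475, -0.0375, 0.4046]
orientation: [-0.005, -3.141, -0.0]
contact_force: [0.0, -0.2, 0.3]
finger_gap: 0.349
gripper_force: 0.0
```

Run:
```python
from h import *
grab('wrist','w1.png');grab('side','s1.png');grab('scene','sc1.png');s=monitor.sense();print({k:s[k] for k in('clock','ee_pos','orientation','finger_gap','qpos')})
S,D=load('scene'),load('side')
print('tip',tri(S,(370.3,314.6),D,(368.7,309.5)),'carr',tri(S,(419,285.7),D,(416.7,281)),tri(S,(373.3,292.3),D,(370,274.5)))
```

```text
{'clock': 1.9667, 'ee_pos': array([ 0.47499275, -0.03751251,  0.40468259]), 'orientation': array([-3.78871856e-03, -3.14154251e+00, -4.29565699e-05]), 'finger_gap': 0.3511391573395971, 'qpos': array([-1.32360400e-01, -3.27011633e-01,  1.85047040e+00,  2.08769644e-05,
        1.61818491e+00, -1.70074373e+00])}
tip [ 0.67118073 -0.08162114  0.05449621] carr [ 0.75899662 -0.09662997  0.1113096 ] [ 0.67236686 -0.07988584  0.12498936]
```

View pics/w1.png

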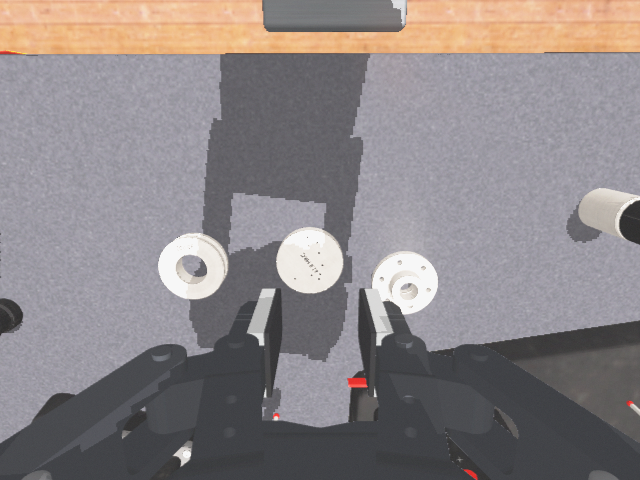

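The wrist view shows the disc top at (310,260), the ring at (193,266), the flange at (405,282) and the red stylus tip at (276,416).

Run:
```python
from h import *
S,D,W=load('scene'),load('side'),load('wrist')
f=cv2.imread('pics/w1.png');g=cv2.inRange(f,(175,180,185),(255,255,255));g[:,:232]=0;g[:,358:]=0;g[:215]=0;g[286:]=0
g=cv2.morphologyEx(g,cv2.MORPH_OPEN,np.ones((7,7)))
x=max(cv2.findContours(g,0,1)[0],key=cv2.contourArea);print(cv2.boundingRect(x),cv2.minEnclosingCircle(x))
c=(310,259);print('disc',onz(*W,c,.014),onz(*W,(278,259),.014),onz(*W,(342,259),.014),tri(S,(297,341),W,c))
print('tip',onz(*W,(276,416),.0545),tri(S,(370.3,314.6),W,(276,416)),tri(D,(368.7,309.5),W,(276,416)))
print('ring',onz(*W,(193,266),.02)[:2],'fl',onz(*W,(405,282),.009)[:2])
a=cv2.imread('pics/sc1.png')[250:400,260:440]
cv2.imwrite('pics/c2.png',cv2.resize(a,None,fx=4,fy=4,interpolation=cv2.INTER_CUBIC))
```

```text
(277, 227, 66, 59) ((309.3325500488281, 259.8773193359375), 33.63289260864258)
disc [ 0.52914449 -0.04616904  0.014     ] [ 0.52905702 -0.07658313  0.014     ] [ 0.52923197 -0.0157513   0.014     ] [ 0.53240251 -0.04626385  0.00630481]
tip [ 0.67289333 -0.07894388  0.0545    ] [ 0.6718122  -0.08012923  0.05310938] [ 0.67296102 -0.07912493  0.05356116]
ring [ 0.53371932 -0.15596365] fl [0.55490785 0.04660334]
```

View pics/c2.png

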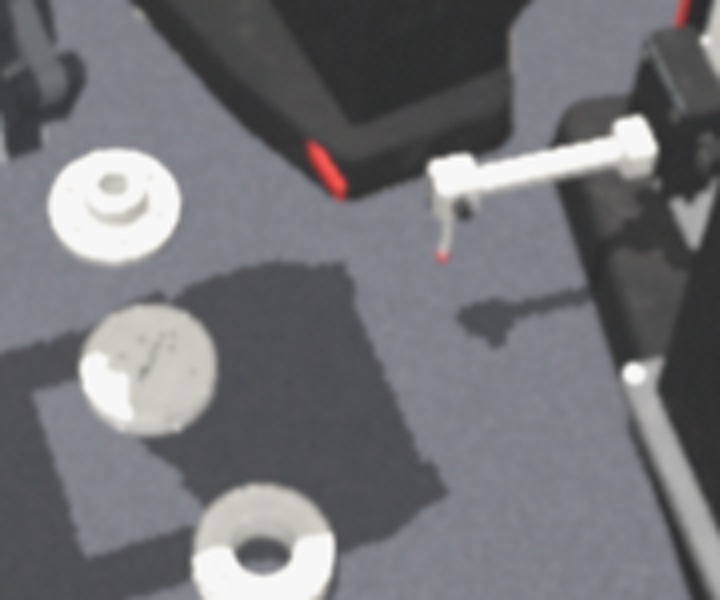

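Disc is at about (0.530, -0.046) and the stylus tip at about (0.6725, -0.0795, 0.054). The push runs 146 mm at a yaw of -13°. I'll tilt the tool 18° so the gripper body stays behind the clamp.

send_rows(
  increments=[
    [0.098,0.032,0,0,0,0],
    [0.098,0.032,0,0,0,0],
    [0,0,0,0,0,0.0735],
    [0,0,0,0,0,0.0735],
    [0,0,0,0,0,0],
  ],
)

```text
clock: 2.38
ee_pos: [0.4257, -0.0214, 0.405]
orientation: [0.373, 3.119, 0.0]
contact_force: [0.3, 0.6, 0.2]
finger_gap: 0.349
gripper_force: 0.0
```

send_rows(
  increments=[
    [0,0,0,0,-0.0667,0],
    [0,0,0,0,-0.0667,0],
    [0,0,0,0,-0.0667,0],
    [0,0,0,0,0,0],
    [0,0,0,0,0,0],
  ],
)

```text
clock: 2.8
ee_pos: [0.4257, -0.0214, 0.4047]
orientation: [0.323, 2.813, -0.052]
contact_force: [-0.5, 0.4, -0.5]
finger_gap: 0.349
gripper_force: 0.0
```

send_rows(
  increments=[
    [0.0495,0,0.152,0,0,0],
    [0.0495,0,0.152,0,0,0],
    [0.0495,0,0.152,0,0,0],
    [0.0495,0,0.152,0,0,0],
    [0,0,0,0,0,0],
  ],
)

```text
clock: 3.22
ee_pos: [0.4241, -0.0214, 0.2374]
orientation: [0.326, 2.824, -0.052]
contact_force: [-0.7, 0.7, -2.6]
finger_gap: 0.347
gripper_force: 0.0
```

```bash
cat >> h.py <<'E'
def tool(L=.168):
    s=monitor.sense();R=cv2.Rodrigues(np.array(s['orientation'],float))[0];p=np.array(s['ee_pos'])
    print(s['clock'],'tcp',p.round(4),'tip',(p+R[:,2]*L).round(4),'z',R[:,2].round(3),'x',R[:,0].round(3),'F',s['contact_force'].round(1),s['qpos'].round(2));return R,p
E
python3 - <<'E'
from h import *
tool()
E
```

```text
3.2167 tcp [ 0.4241 -0.0214  0.2374] tip [ 0.4725 -0.033   0.0769] z [ 0.288 -0.069 -0.955] x [-0.93   0.217 -0.296] F [-0.7  0.7 -2.6] [-0.1  -0.45  2.22 -0.05  1.08 -1.42]
```

send_rows(
  increments=[
    [0,0,0,0,0,0],
    [0,0,0,0,0,0],
  ],
)

```text
clock: 3.38
ee_pos: [0.4267, -0.0216, 0.2473]
orientation: [0.325, 2.81, -0.052]
contact_force: [0.8, 0.0, 0.6]
finger_gap: 0.354
gripper_force: 0.0
```

Run:
```python
from h import *
tool();grab('side','s2.png');grab('scene','sc2.png')
a=cv2.imread('pics/s2.png')[200:400,220:420];b=cv2.imread('pics/sc2.png')[230:430,220:420]
cv2.imwrite('pics/c3.png',cv2.resize(np.hstack([a,b]),None,fx=2,fy=2,interpolation=cv2.INTER_CUBIC))
```

```text
3.3833 tcp [ 0.4267 -0.0216  0.2473] tip [ 0.4773 -0.0335  0.0876] z [ 0.301 -0.071 -0.951] x [-0.926  0.217 -0.309] F [0.8 0.  0.6] [-0.1  -0.46  2.21 -0.05  1.08 -1.42]
```

View pics/c3.png

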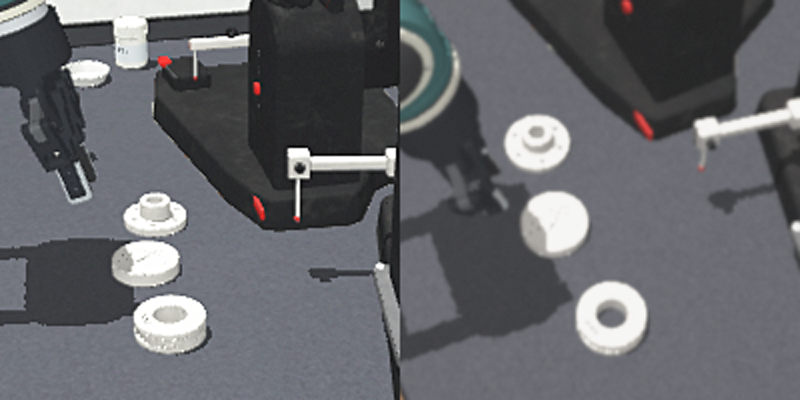

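The side crop shows the tilted fingers above and robot-side of the disc, with all the parts still in place. Now I'll go down.

send_rows(
  increments=[
    [0.0247,0,0.076,0,0,0],
    [0.0247,0,0.076,0,0,0],
    [0.0185,0,0.057,0,0,0],
    [0.0124,0,0.038,0,0,0],
    [0,0,0,0,0,0],
  ],
)

```text
clock: 3.9
ee_pos: [0.4259, -0.0215, 0.1795]
orientation: [0.326, 2.811, -0.052]
contact_force: [-0.4, 0.2, -1.3]
finger_gap: 0.351
gripper_force: 0.0
```

send_rows(
  increments=[
    [0.0062,0,0.019,0,0,0],
    [0.004,0,0.0122,0,0,0],
    [0.0025,0,0.0076,0,0,0],
    [0,0,0,0,0,0],
    [0,0,0,0,0,0],
  ],
)

```text
clock: 4.32
ee_pos: [0.426, -0.0215, 0.1701]
orientation: [0.326, 2.81, -0.052]
contact_force: [0.5, 0.0, 0.3]
finger_gap: 0.35
gripper_force: 0.0
```

Run:
```python
from h import *
tool();grab('side','s3.png');grab('wrist','w3.png')
a=cv2.imread('pics/s3.png')[230:380,220:420]
b=cv2.imread('pics/w3.png')
cv2.imwrite('pics/c4.png',np.hstack([cv2.resize(a,(400,300),interpolation=cv2.INTER_CUBIC),cv2.resize(b,(400,300))]))
```

```text
4.3167 tcp [ 0.426  -0.0215  0.1701] tip [ 0.4767 -0.0334  0.0103] z [ 0.301 -0.071 -0.951] x [-0.926  0.218 -0.31 ] F [0.5 0.  0.3] [-0.1  -0.37  2.28 -0.05  0.92 -1.41]
```

View pics/c4.png

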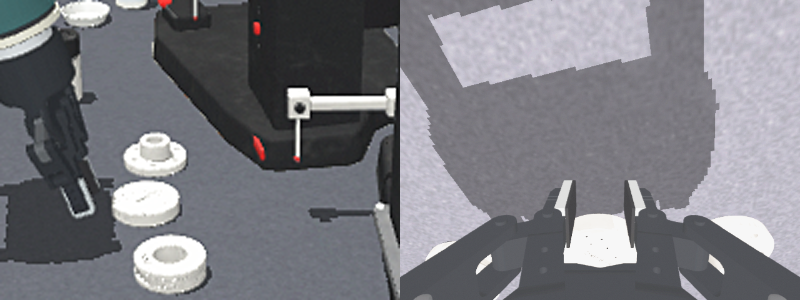

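The fingers are just behind the disc and straddle it. I'll go 4 mm lower.

send_rows(
  increments=[
    [0.0025,0,0.0076,0,0,0],
    [0.0025,0,0.0076,0,0,0],
    [0,0,0,0,0,0],
    [0,0,0,0,0,0],
  ],
)

```text
clock: 4.75
ee_pos: [0.4262, -0.0215, 0.1664]
orientation: [0.326, 2.809, -0.052]
contact_force: [-6.4, -0.0, 12.8]
finger_gap: 0.348
gripper_force: 6.0
```

The rear corner of the tips touches the plate here. I'll raise 2.5 mm and start the push.

send_rows(
  increments=[
    [-0.0031,0,-0.0095,0,0,0],
    [0,0,0,0,0,0],
    [-0.0228,0,0.0074,0,0,0],
    [-0.0228,0,0.0074,0,0,0],
    [-0.0381,0,0.0124,0,0,0],
  ],
)

```text
clock: 5.17
ee_pos: [0.4476, -0.0266, 0.168]
orientation: [0.326, 2.81, -0.052]
contact_force: [-1.9, -0.3, 0.2]
finger_gap: 0.349
gripper_force: 0.8
```

send_rows(
  increments=[
    [-0.0571,0,0.0185,0,0,0],
    [-0.0571,0,0.0185,0,0,0],
    [-0.0381,0,0.0124,0,0,0],
    [-0.0381,0,0.0124,0,0,0],
    [-0.0228,0,0.0074,0,0,0],
  ],
)

```text
clock: 5.58
ee_pos: [0.503, -0.0397, 0.1678]
orientation: [0.326, 2.811, -0.052]
contact_force: [-1.7, 0.3, 0.7]
finger_gap: 0.347
gripper_force: 0.9
```

Run:
```python
from h import *
tool(.171);grab('side','s4.png');grab('scene','sc4.png');grab('wrist','w4.png')
a=cv2.imread('pics/s4.png')[220:370,250:450];b=cv2.imread('pics/sc4.png')[230:380,270:470]
cv2.imwrite('pics/c5.png',cv2.resize(np.hstack([a,b]),None,fx=2,fy=2,interpolation=cv2.INTER_CUBIC))
```

```text
5.5833 tcp [ 0.503  -0.0397  0.1678] tip [ 0.5543 -0.0518  0.0052] z [ 0.3   -0.071 -0.951] x [-0.926  0.218 -0.309] F [-1.7  0.3  0.7] [-0.12 -0.16  2.12 -0.04  0.87 -1.44]
```

View pics/c5.png

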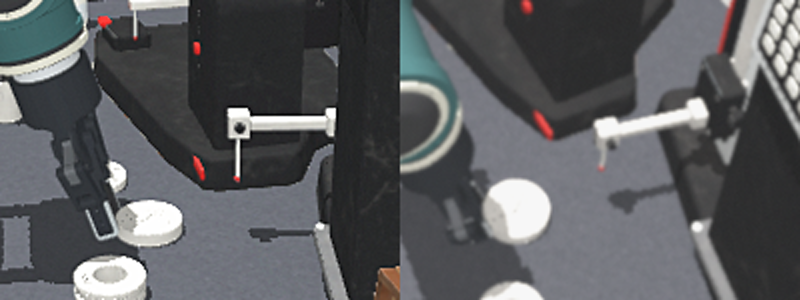

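The side crop shows the disc nested against the fingertips, with its top at about side (325,328.5) and scene (328.5,333.5). The ring and flange are undisturbed.

```bash
cat >> h.py <<'E'
def blob(name,file,guess,z=.014):
    f=cv2.imread('pics/'+file);K,W=load(name);u,v=proj(K,W,guess).astype(int)
    g=(f.min(2)>150).astype(np.uint8)
    n,l,st,ce=cv2.connectedComponentsWithStats(g)
    i=l[v,u];return st[i],ce[i],onz(K,W,ce[i],z)
E
python3 - <<'E'
from h import *
S,D=load('scene'),load('side')
print(onz(*S,(328.5,333.5),.014),onz(*D,(325,328.5),.014))
for n,f in(('scene','sc4.png'),('side','s4.png')): print(blob(n,f,(.592,-.061,.014)))
R,p=tool(.171)
E
```

```text
[ 0.59237636 -0.06216347  0.014     ] [ 0.59233372 -0.06264947  0.014     ]
(array([312, 319,  34,  33, 884], dtype=int32), array([328.05656109, 334.6459276 ]), array([ 0.59044614, -0.06404511,  0.014     ]))
(array([298, 320,  43,  24, 679], dtype=int32), array([322.79381443, 331.20618557]), array([ 0.58621584, -0.07162145,  0.014     ]))
5.7333 tcp [ 0.502  -0.0394  0.168 ] tip [ 0.5534 -0.0515  0.0053] z [ 0.3   -0.071 -0.951] x [-0.926  0.218 -0.309] F [ 0.7 -0.6  0.1] [-0.12 -0.16  2.13 -0.04  0.87 -1.44]
```

send_rows(
  increments=[
    [-0.019,0,0.0062,0,0,0],
    [-0.038,0.001,0.0124,0,0,0],
    [-0.038,0.001,0.0124,0,0,0],
    [-0.038,0.001,0.0124,0,0,0],
    [-0.03,0.001,0.0097,0,0,0],
  ],
)

```text
clock: 6.15
ee_pos: [0.5451, -0.0484, 0.1683]
orientation: [0.326, 2.81, -0.052]
contact_force: [-1.7, 0.3, -0.2]
finger_gap: 0.351
gripper_force: 0.8
```

send_rows(
  increments=[
    [-0.03,0,0.0097,0,0,0],
    [-0.03,0,0.0097,0,0,0],
    [-0.023,0,0.0075,0,0,0],
    [-0.019,0,0.0062,0,0,0],
    [-0.011,0,0.0036,0,0,0],
  ],
)

```text
clock: 6.57
ee_pos: [0.5733, -0.0551, 0.1682]
orientation: [0.326, 2.81, -0.052]
contact_force: [-2.7, 0.9, 0.6]
finger_gap: 0.351
gripper_force: 1.0
```

Run:
```python
from h import *
R,p=tool(.171);t=p+R[:,2]*.171
grab('side','s5.png');grab('scene','sc5.png');tool(.171)
f=np.array([.974,-.229,0]);d=t+f*.0393;print('disc est',d,'to stylus',np.array([.6725,-.0795])-d[:2])
for n,fl in(('scene','sc5.png'),('side','s5.png')): print(blob(n,fl,(d[0],d[1]-.01,.014)))
a=cv2.imread('pics/s5.png')[230:380,280:480];b=cv2.imread('pics/sc5.png')[230:380,290:490]
cv2.imwrite('pics/c6.png',cv2.resize(np.hstack([a,b]),None,fx=2,fy=2,interpolation=cv2.INTER_CUBIC))
```

```text
6.5667 tcp [ 0.5733 -0.0551  0.1682] tip [ 0.6248 -0.0672  0.0056] z [ 0.301 -0.071 -0.951] x [-0.926  0.218 -0.309] F [-2.7  0.9  0.6] [-0.13  0.    1.97 -0.04  0.85 -1.45]
6.6667 tcp [ 0.5731 -0.0551  0.1682] tip [ 0.6245 -0.0672  0.0056] z [ 0.301 -0.071 -0.951] x [-0.926  0.218 -0.309] F [0.5 0.3 0.7] [-0.13  0.    1.97 -0.04  0.85 -1.45]
disc est [ 0.66303079 -0.07623057  0.00555366] to stylus [ 0.00946921 -0.00326943]
(array([ 348,  279,   76,   66, 1424], dtype=int32), array([375.72261236, 312.7380618 ]), array([ 0.69819808, -0.06132637,  0.014     ]))
(array([332, 320,  47,  23, 680], dtype=int32), array([360.46029412, 331.03088235]), array([ 0.65522379, -0.08680725,  0.014     ]))
```

I'll push about 9 mm more.

send_rows(
  increments=[
    [-0.0114,0,0.0037,0,0,0],
    [-0.0114,0,0.0037,0,0,0],
    [-0.0095,0,0.0031,0,0,0],
    [-0.004,0,0.0013,0,0,0],
    [0,0,0,0,0,0],
  ],
)

```text
clock: 7.08
ee_pos: [0.5822, -0.0572, 0.1682]
orientation: [0.326, 2.81, -0.052]
contact_force: [-0.3, -0.2, -0.4]
finger_gap: 0.35
gripper_force: 0.2
```

Run:
```python
from h import *
R,p=tool(.171);t=p+R[:,2]*.171
grab('side','s6.png');grab('scene','sc6.png')
f=np.array([.974,-.229,0]);d=t+f*.0398;print('disc est',d,'to stylus',np.array([.6725,-.0795])-d[:2])
print(blob('side','s6.png',(d[0],d[1]-.01,.014)))
a=cv2.imread('pics/s6.png')[230:380,280:480];b=cv2.imread('pics/sc6.png')[230:380,290:490]
cv2.imwrite('pics/c6.png',cv2.resize(np.hstack([a,b]),None,fx=2,fy=2,interpolation=cv2.INTER_CUBIC))
```

```text
7.0833 tcp [ 0.5822 -0.0572  0.1682] tip [ 0.6337 -0.0693  0.0056] z [ 0.301 -0.071 -0.951] x [-0.926  0.218 -0.309] F [-0.3 -0.2 -0.4] [-0.14  0.02  1.95 -0.04  0.85 -1.45]
disc est [ 0.67242169 -0.0784271   0.00557849] to stylus [ 7.83099927e-05 -1.07289866e-03]
(array([338, 320,  46,  23, 681], dtype=int32), array([365.50220264, 331.06020558]), array([ 0.66440282, -0.08902736,  0.014     ]))
```

View pics/c6.png

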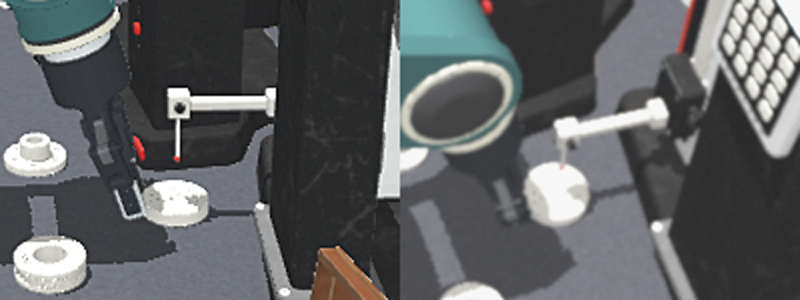

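The side crop shows the stylus tip at side (368.5,309) directly over the disc's centre, and the scene crop agrees. I'll retreat straight back, then up.

send_rows(
  increments=[
    [0.038,0,-0.0124,0,0,0],
    [0.076,0,-0.0247,0,0,0],
    [0.095,0,-0.0309,0,0,0],
    [0.076,0,-0.0247,0,0,0],
    [0.038,0,-0.0124,0,0,0],
  ],
)

```text
clock: 7.6
ee_pos: [0.4971, -0.0372, 0.1678]
orientation: [0.326, 2.811, -0.052]
contact_force: [-0.9, -0.8, 0.2]
finger_gap: 0.35
gripper_force: 0.0
```

send_rows(
  increments=[
    [-0.0247,0,-0.076,0,0,0],
    [-0.0494,0,-0.152,0,0,0],
    [-0.0494,0,-0.152,0,0,0],
    [-0.0371,0,-0.114,0,0.05,0],
    [-0.0124,0,-0.038,0,0.05,0],
  ],
  gripper=-1,
)

```text
clock: 8.02
ee_pos: [0.5001, -0.0378, 0.3141]
orientation: [0.343, 2.961, -0.026]
contact_force: [0.4, 0.1, 0.3]
finger_gap: -0.001
gripper_force: 0.0
```

send_rows(
  increments=[
    [0,0,0,0,0,0],
    [0,0,0,0,0,0],
    [0,0,0,0,0,0],
  ],
)

```text
clock: 8.27
ee_pos: [0.4999, -0.0379, 0.3065]
orientation: [0.344, 2.965, -0.028]
contact_force: [-0.3, -0.5, -0.2]
finger_gap: 0.001
gripper_force: 0.0
```

Run:
```python
from h import *
tool(.173);grab('side','s7.png');grab('scene','sc7.png');grab('wrist','w7.png');print(monitor.sense()['finger_gap'])
for n,f in(('scene','sc7.png'),('side','s7.png')):
    K,W=load(n);print(n,blob(n,f,(.665,-.085,.014)),'exp disc',proj(K,W,(.6725,-.0795,.014)))
    a=cv2.imread('pics/'+f).astype(int);m=(a[:,:,2]>120)&(a[:,:,2]-a[:,:,1]>50);m[:,:355]=0;m[:,385:]=0;m[:290]=0;m[330:]=0
    y,x=np.nonzero(m);print('red',x.mean() if len(x) else None,y.max() if len(y) else None,len(x))
```

```text
8.2667 tcp [ 0.4999 -0.0379  0.3065] tip [ 0.5263 -0.0442  0.1357] z [ 0.153 -0.036 -0.988] x [-0.961  0.226 -0.157] F [-0.3 -0.5 -0.2] [-0.12 -0.27  1.97 -0.02  1.29 -1.46]
-0.0005041859468575318
scene (array([ 351,  279,   73,   64, 1394], dtype=int32), array([377.34289813, 313.08034433]), array([ 0.70067792, -0.06343941,  0.014     ])) exp disc [369.05996029 324.69590004]
red None None 0
side (array([350, 320,  34,  23, 648], dtype=int32), array([366.66358025, 331.09567901]), array([ 0.66648776, -0.08964113,  0.014     ])) exp disc [368.2772115  328.09208931]
red 368.0 310 7
```

send_rows(
  increments=[
    [0,0,-0.02,0,0.05,0],
    [0,0,-0.02,0,0,0],
    [-0.1,-0.001,0.008,0,0,0],
    [-0.15,-0.001,0.012,0,0,0],
    [-0.15,-0.001,0.012,0,0,0],
  ],
)

```text
clock: 8.83
ee_pos: [0.5975, -0.0616, 0.3182]
orientation: [0.352, 3.039, -0.015]
contact_force: [-0.6, 0.0, 1.2]
finger_gap: 0.001
gripper_force: 0.0
```

send_rows(
  increments=[
    [-0.13,-0.001,0.01,0,0,0],
    [-0.09,0,0.007,0,0,0],
    [-0.05,0,0.004,0,0,0],
    [0,0,0,0,0,0],
    [0,0,0,0,0,0],
  ],
)

```text
clock: 9.25
ee_pos: [0.6624, -0.0771, 0.3171]
orientation: [0.353, 3.043, -0.014]
contact_force: [-0.9, 0.6, -0.1]
finger_gap: 0.003
gripper_force: 0.0
```

Run:
```python
from h import *
R,p=tool(.173);print(R[:,1].round(3))
```

```text
9.25 tcp [ 0.6624 -0.0771  0.3171] tip [ 0.6757 -0.0803  0.1447] z [ 0.077 -0.018 -0.997] x [-0.97   0.228 -0.079] F [-0.9  0.6 -0.1] [-0.15  0.12  1.59 -0.01  1.36 -1.49]
[ 0.229  0.973 -0.   ]
```

Over the clamp. I'll press down slowly now.

send_rows(
  increments=[
    [0.0016,0,0.02,0,0,0],
    [0.0019,0,0.024,0,0,0],
    [0.0013,0,0.016,0,0,0],
    [0.0013,0,0.016,0,0,0],
    [0.0013,0,0.016,0,0,0],
  ],
)

```text
clock: 9.67
ee_pos: [0.6619, -0.0769, 0.2945]
orientation: [0.353, 3.043, -0.014]
contact_force: [-0.7, -0.7, 0.6]
finger_gap: 0.002
gripper_force: 0.5
```

send_rows(
  increments=[
    [0.0013,0,0.016,0,0,0],
    [0.0013,0,0.016,0,0,0],
    [0.0013,0,0.016,0,0,0],
    [0.0013,0,0.016,0,0,0],
    [0.0008,0,0.01,0,0,0],
  ],
)

```text
clock: 10.08
ee_pos: [0.6622, -0.077, 0.2756]
orientation: [0.353, 3.043, -0.014]
contact_force: [-0.1, 0.0, 1.4]
finger_gap: -0.001
gripper_force: 0.5
```

Run:
```python
from h import *
R,p=tool(.173);grab('side','s8.png')
a=cv2.imread('pics/s8.png').astype(int);m=(a[:,:,2]>120)&(a[:,:,2]-a[:,:,1]>50);m[:,:355]=0;m[:,385:]=0;m[:290]=0;m[345:]=0
y,x=np.nonzero(m);print('red',x.mean(),y.min(),y.max(),len(x));K,W=load('side')
for z in(.054,.04,.03,.02,.014):print(z,proj(K,W,(.6725,-.0795,z)).round(1))
```

```text
10.0833 tcp [ 0.6622 -0.077   0.2756] tip [ 0.6754 -0.0801  0.1032] z [ 0.076 -0.018 -0.997] x [-0.97   0.228 -0.078] F [-0.1  0.   1.4] [-0.15  0.14  1.63 -0.01  1.3  -1.49]
red 368.0 318 320 6
0.054 [368.6 309.3]
0.04 [368.5 315.9]
0.03 [368.4 320.6]
0.02 [368.3 325.3]
0.014 [368.3 328.1]
```

The stylus is following, with its tip now at about 31 mm. I'll continue carefully.

send_rows(
  increments=[
    [0.0013,0,0.016,0,0,0],
    [0.0013,0,0.016,0,0,0],
    [0.0008,0,0.01,0,0,0],
    [0.0005,0,0.006,0,0,0],
    [0,0,0,0,0,0],
  ],
)

```text
clock: 10.55
ee_pos: [0.6622, -0.077, 0.2638]
orientation: [0.353, 3.043, -0.014]
contact_force: [-0.5, -0.4, 0.2]
finger_gap: 0.002
gripper_force: 0.0
```

send_rows(
  increments=[
    [0.0003,0,0.004,0,0,0],
    [0.0003,0,0.004,0,0,0],
    [0,0,0,0,0,0],
  ],
)

```text
clock: 10.8
ee_pos: [0.6622, -0.077, 0.2622]
orientation: [0.353, 3.043, -0.014]
contact_force: [0.4, -0.0, 0.1]
finger_gap: -0.001
gripper_force: 0.1
```

send_rows(
  increments=[
    [0.0003,0,0.004,0,0,0],
    [0,0,0,0,0,0],
  ],
)

```text
clock: 10.97
ee_pos: [0.6622, -0.077, 0.2612]
orientation: [0.353, 3.043, -0.014]
contact_force: [0.3, -0.1, -0.2]
finger_gap: -0.001
gripper_force: 0.3
```

send_rows(
  increments=[
    [0.0003,0,0.004,0,0,0],
    [0,0,0,0,0,0],
  ],
)

```text
clock: 11.13
ee_pos: [0.6622, -0.0771, 0.2601]
orientation: [0.353, 3.043, -0.014]
contact_force: [1.2, 0.6, -0.1]
finger_gap: 0.004
gripper_force: 0.3
```

send_rows(
  increments=[
    [0.0002,0,0.003,0,0,0],
    [0,0,0,0,0,0],
  ],
)

```text
clock: 11.3
ee_pos: [0.6622, -0.077, 0.2594]
orientation: [0.353, 3.043, -0.014]
contact_force: [0.9, 0.5, 0.7]
finger_gap: -0.001
gripper_force: 0.3
```

Run:
```python
from h import *
R,p=tool(.173);grab('side','s9.png')
a=cv2.imread('pics/s9.png').astype(int);m=(a[:,:,2]>120)&(a[:,:,2]-a[:,:,1]>40);m[:,:355]=0;m[:,385:]=0;m[:290]=0;m[345:]=0
y,x=np.nonzero(m);print('red',x.mean(),y.min(),y.max(),len(x))
```

```text
11.3 tcp [ 0.6622 -0.077   0.2594] tip [ 0.6755 -0.0802  0.0869] z [ 0.077 -0.018 -0.997] x [-0.97   0.228 -0.079] F [0.9 0.5 0.7] [-0.15  0.15  1.64 -0.01  1.27 -1.49]
red 368.0 326 328 7
```

send_rows(
  increments=[
    [0.0002,0,0.002,0,0,0],
    [0,0,0,0,0,0],
  ],
)

```text
clock: 11.52
ee_pos: [0.6623, -0.077, 0.259]
orientation: [0.353, 3.043, -0.014]
contact_force: [-0.5, 0.5, 0.5]
finger_gap: 0.0
gripper_force: 0.3
```

send_rows(
  increments=[
    [0.0002,0,0.002,0,0,0],
    [0,0,0,0,0,0],
  ],
)

```text
clock: 11.68
ee_pos: [0.6622, -0.0771, 0.2585]
orientation: [0.353, 3.043, -0.014]
contact_force: [-0.7, 0.1, 1.7]
finger_gap: 0.001
gripper_force: 0.6
```

send_rows(
  increments=[
    [0.0002,0,0.002,0,0,0],
    [0,0,0,0,0,0],
  ],
)

```text
clock: 11.85
ee_pos: [0.6622, -0.0771, 0.2582]
orientation: [0.353, 3.043, -0.014]
contact_force: [-1.3, -0.2, 3.3]
finger_gap: -0.003
gripper_force: 1.6
```

send_rows(
  increments=[
    [0.0002,0,0.002,0,0,0],
    [0,0,0,0,0,0],
    [0,0,0,0,0,0],
  ],
)

```text
clock: 12.1
ee_pos: [0.6622, -0.0771, 0.258]
orientation: [0.353, 3.043, -0.014]
contact_force: [-1.7, 0.7, 6.0]
finger_gap: -0.004
gripper_force: 3.0
```

send_rows(
  increments=[
    [0.0002,0,0.002,0,0,0],
    [0,0,0,0,0,0],
    [0,0,0,0,0,0],
  ],
)

```text
clock: 12.35
ee_pos: [0.6622, -0.077, 0.2578]
orientation: [0.353, 3.042, -0.014]
contact_force: [-3.5, 0.6, 9.4]
finger_gap: 0.002
gripper_force: 4.3
```

Firm contact at about 9 N. I'll hold, then withdraw straight up.

send_rows(
  increments=[
    [0,0,0,0,0,0],
    [0,0,0,0,0,0],
    [0,0,0,0,0,0],
    [0,0,0,0,0,0],
  ],
)

```text
clock: 12.68
ee_pos: [0.6622, -0.077, 0.2578]
orientation: [0.353, 3.042, -0.014]
contact_force: [-2.7, 0.6, 8.3]
finger_gap: -0.0
gripper_force: 4.3
```

send_rows(
  increments=[
    [-0.0003,0,-0.004,0,0,0],
    [-0.0006,0,-0.008,0,0,0],
    [-0.0016,0,-0.02,0,0,0],
    [-0.005,0,-0.06,0,0,0],
    [-0.008,0,-0.1,0,0,0],
  ],
)

```text
clock: 13.1
ee_pos: [0.6619, -0.077, 0.304]
orientation: [0.353, 3.047, -0.014]
contact_force: [-0.0, -0.6, 0.1]
finger_gap: -0.0
gripper_force: 0.0
```

send_rows(
  increments=[
    [0.08,0,-0.08,0,0,0],
    [0.12,0,-0.05,0,0,0],
    [0.12,0,0,0,0,0],
    [0.06,0,0,0,0,0],
    [0,0,0,0,0,0],
  ],
)

```text
clock: 13.52
ee_pos: [0.5654, -0.0542, 0.3318]
orientation: [0.352, 3.042, -0.014]
contact_force: [-1.2, 0.3, -0.5]
finger_gap: -0.004
gripper_force: 0.0
```

Run:
```python
from h import *
tool(.173);grab('side','s10.png');grab('scene','sc10.png')
for n in('side','scene'):
    f={'side':'s10.png','scene':'sc10.png'}[n];a=cv2.imread('pics/'+f).astype(int);m=(a[:,:,2]>120)&(a[:,:,2]-a[:,:,1]>40);m[:,:357]=0;m[:,385:]=0;m[:305]=0;m[345:]=0
    y,x=np.nonzero(m);K,W=load(n);print(n,'red',x.mean() if len(x) else 0,y.min(initial=999),y.max(initial=0),len(x),proj(K,W,(.6725,-.0795,.014)),blob(n,f,(.665,-.085,.014)))
```

```text
13.5167 tcp [ 0.5654 -0.0542  0.3318] tip [ 0.5789 -0.0573  0.1593] z [ 0.078 -0.018 -0.997] x [-0.97   0.228 -0.08 ] F [-1.2  0.3 -0.5] [-0.14 -0.11  1.79 -0.01  1.38 -1.48]
side red 368.0 327 328 6 [368.2772115  328.09208931] (array([     0,      0,    640,    480, 201776], dtype=int32), array([258.3805408 , 268.10009615]), array([0.49799044, 0.24884538, 0.014     ]))
scene red 0 999 0 0 [369.05996029 324.69590004] (array([ 352,  291,   69,   52, 1297], dtype=int32), array([377.76484194, 317.5844256 ]), array([ 0.69608089, -0.07288827,  0.014     ]))
```

The stylus has stayed on the disc's top and the arm is clear, so I'm handing in.

```bash
python3 -c "
from cell import order
print(order.job_done())"
```

```text
the job is handed in; nothing more can be done
None
```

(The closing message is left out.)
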